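Count vial stoppers into the tray's trough

ROBOT

A 6-joint arm with a two-finger parallel gripper is mounted at the origin on a cart in front of the work surface, level with it; the furniture and walls round the work are solid. World frame = base frame: x ahead of the robot, y to its left, z up, the work surface at z = 0. Lengths are in mm, angles in rad, forces in N, time in s.
With the tool pointing down it reaches from about 350 to 975 mm from the base axis. Payload 7.1 kg.
Tool frame: the origin (TCP) lies between the finger pads; the fingertips stand 17 mm ahead of it and the grasp point (between the pads) lies 2 mm behind it; z points along the fingers, y is the line along which they close (so a half turn about z gives the same grasp; the last joint's range is limited). The gripper opens to 88 mm and grips with 3 to 60 N. Pads are 20 mm wide; open, the fingers measure 115 mm over their backs; the gripper's body (75 mm by 178 mm) begins 61 mm behind the grasp point.
Start: joints at [-1.259, 0.423, 1.63, -0, 1.089, -0.019], TCP at [203.017, -591.091, 239.675] pointing down, gripper open.
Joint ranges: [-3, 3], [-0.9, 2.11], [0.09, 2.58], [-1.31, 4.45], [0.11, 2.69], [-2.54, 2.54]. Speed limits (rad/s): [2.39, 2.39, 3.01, 3.14, 3.14, 3.14].

INTERFACE

Orientations are given as a rotation vector (axis times angle).
In Python, from workcell import ctrl, viewer, workorder gives the robot as it stands (ctrl), with the cameras (viewer) and the job (workorder).
- The arm moves only by the tool hand_motion, called by a JSON object that holds its "name" and its "arguments". Schema: {"type":"object","properties":{"steps":{"type":"object","properties":{"segments":{"type":"array","items":{"type":"array","items":{"type":"number"},"minItems":6,"maxItems":6},"minItems":1,"maxItems":5}},"additionalProperties":false,"required":["segments"]},"jaw":{"type":"number"},"only":{"type":"string"},"quiet":{"type":"boolean"},"lines":{"type":"string"}},"required":["steps"],"additionalProperties":false}. steps is an object whose key "segments" holds a list of rows, 1 to 5 of them, each of 6 numbers: dx, dy, dz in shares of 0.25 m (1.0 is 0.25 m), then a rotation vector rx, ry, rz in a scale on which 1.0 is 360 degrees; each row shifts and turns the commanded pose from where the row before left it, along the tool's axes as they then stand; what a row does not reach is not made up. A row lasts 1/12 s, in which the tool goes at most 41.7 mm and 0.125 rad, less where a joint would pass 70% of its speed; a pose out of reach is approached as far as the arm can. jaw is the finger opening in mm, set as the call begins (left out keeps the last). The fingers move at their own pace and stop on an object; the grip force is fixed at half the most. Time passes only in rows, so rows that do not move let the fingers close. The tool returns the time, the measured TCP pose, the force, the opening and the grip force at its end. only (a regular expression) keeps the lines of the reply that match it, lines (a string "A,B") keeps lines A to B, and quiet returns only ok. A shift or turn number past 1, either way, is cut back to 1. Input that does not fit is refused with a message, and nothing moves.
- ctrl.get_obs(): the state, without advancing time (a new reading comes with each control period).
- viewer.get_image(name): name is "scene" or "side" or "wrist"; returns a dict with "img" (420x560x3 uint8, red, green, blue), "fx", "fy", "cx", "cy" (pixels), "R" (3x3) and "t" (3): a world point X has camera coordinates R X + t. Camera axes: x right, y down, z forward; pixel columns grow to the right and rows downward; lengths in mm; the calibration is good to about 2 mm. A picture is of the moment at which its call begins. There is no depth.
- workorder.close_job(): hands the job in; it is judged then, once.
The state is a dict: "t": time; "qpos": joint angles; "qvel": joint speeds; "joint_torque": joint torques, N m; "ee_pos": TCP position; "orientation": TCP orientation; "ft_force": force on the tool from outside, world axes, zero at the start; "moment": the same for the moment, N m; "width": finger opening in mm; "grasp_force": force on a finger pad.
Only numpy, scipy, OpenCV 4.12 (cv2) and the standard library are available. Lean on these libraries where they do the work, as an engineer would, in place of code of your own. Each camera call takes 0.05 s, during which the arm holds its last target. There are 200 camera calls.

TASK

Finish the count on the counting tray without picking anything up: with your fingertips sweep the four small rubber stoppers across the platform and over its edge into the trough, and leave the one larger stopper lying where it is. Then push the trough's hinged lid over and press it fully shut. Do not disturb the things that stand around the tray.

Things in the scene. Friction and masses are not known exactly. Their poses are not given: they have to be found in the camera images.
- counting_tray: aluminium counting tray, fixed on the bench, 234 mm along its x, 206 mm along its y. Origin: centre of its footprint, on the bench. In its frame: smooth platform with top at z = 24 mm, from y = -105 to +44 and x = -112 to +112 mm; a rim (top z = 32 mm, 5 mm thick) on three sides, none towards +y, where the platform drops into the trough
- platform_edge (a point): middle of the platform's straight edge over the trough: tray x = 0, y = +44, z = 24 mm. Stoppers lie on the platform in lanes about 42 mm apart along tray x, one to a lane, each with its centre 20 to 85 mm back from this edge and 60 mm or more in front of the rim behind it
- trough_floor (a point): centre of the trough's floor: tray x = 0, y = +67.5, z = 6 mm. The trough spans y = +44 to +91 and x = -112 to +112 mm; outer wall 5 mm thick, top z = 32 mm; it carries the lid's hinge on its outside
- small_stopper_1: small grey rubber vial stopper lying flat on the tray's platform with its plug up: round flange 20 mm across and 6 mm high, on it a plug 13 mm across, 11 mm high in all, 12 g; it slides when pushed. Origin: centre of the flange's underside, z up
- small_stopper_2: small grey rubber vial stopper lying flat on the tray's platform with its plug up: round flange 20 mm across and 6 mm high, on it a plug 13 mm across, 11 mm high in all, 12 g; it slides when pushed. Origin: centre of the flange's underside, z up
- small_stopper_3: small grey rubber vial stopper lying flat on the tray's platform with its plug up: round flange 20 mm across and 6 mm high, on it a plug 13 mm across, 11 mm high in all, 12 g; it slides when pushed. Origin: centre of the flange's underside, z up
- small_stopper_4: small grey rubber vial stopper lying flat on the tray's platform with its plug up: round flange 20 mm across and 6 mm high, on it a plug 13 mm across, 11 mm high in all, 12 g; it slides when pushed. Origin: centre of the flange's underside, z up
- large_stopper: larger grey rubber bottle stopper on the same platform, flange 32 mm across and 7 mm high, plug 22 mm across, 14 mm high in all, 30 g; must stay where it lies. Origin: centre of the underside, z up
- trough_lid (a joint): hinge of the trough's steel lid, rad: 0 shut, about 1.57 upright, stop at 2.2 (leaning outward, away from the platform); it starts at 1.6 to 2.1. The hinge is stiff by friction (0.045 N m): the lid stays where it is left and must be pushed all the way down (about 1 N at its free edge)
- lid_hinge (a point): middle of the hinge axis, which runs along the tray's x at tray y = +98.5, z = 34 mm; fixed to the tray. Within 40 mm of the middle (along tray x) the bench beyond the lid is clear for the fingers
- lid_edge (a point): middle of the lid's free edge, on the face that is uppermost when shut; moves with the lid, 55.5 mm from the hinge axis. The lid is a plate 226 mm long (tray x), 3 mm thick, with a thumb tab 36 mm wide that sticks out 9 mm beyond this edge at the middle; shut, its top is level at tray z = 35.5 mm, over the trough
- forceps: bystander: steel forceps, 132x12x10 mm, lying on the bench in front of the tray; origin centre of the underside
- specimen_jar: bystander: specimen jar with screw cap, 55 mm across, 62 mm high, on the side of the tray away from the trough; origin centre of the underside
- tally_counter: bystander: hand tally counter, 60x55x29 mm, on the side of the tray away from the trough; origin centre of the underside
- coverslip_box_1: bystander: little box of cover slips, 35x35x22 mm, on the bench beyond the trough; origin centre of the underside
- coverslip_box_2: bystander: second such box, 34x34x22 mm, next to it; origin centre of the underside
- petri_dish_1: bystander: glass petri dish, 90 mm across, 14 mm high, far left; origin centre of the underside

How it is judged (in metres and radians):
On the way, in this order (a step that is already met when the one before it is completed fails the run):
1. all four small stoppers lie in the trough (y of small_stopper_1 in the frame of counting_tray between 0.047 and 0.091 m and x of small_stopper_1 in the frame of counting_tray between -0.115 and 0.115 m and z of each of small_stopper_1, small_stopper_2, small_stopper_3, small_stopper_4 in the frame of counting_tray below 0.027 m and y of small_stopper_2 in the frame of counting_tray between 0.047 and 0.091 m and x of small_stopper_2 in the frame of counting_tray between -0.115 and 0.115 m and y of small_stopper_3 in the frame of counting_tray between 0.047 and 0.091 m and x of small_stopper_3 in the frame of counting_tray between -0.115 and 0.115 m and y of small_stopper_4 in the frame of counting_tray between 0.047 and 0.091 m and x of small_stopper_4 in the frame of counting_tray between -0.115 and 0.115 m), for 0.2 s.
2. the trough's lid is shut (value of joint trough_lid below 0.05 rad), for 0.2 s.
At the end, for the whole second after the job is handed in: all four small stoppers are in the trough (past the platform's edge and down between its walls), the lid is shut to within 0.05 rad, and the larger stopper lies flat on the platform within 20 mm of where it lay (all of step 1 and distance of large_stopper from where it was at the start of the episode below 0.02 m and angle between large_stopper's own z axis and vertical below 0.2 rad and value of joint trough_lid below 0.05 rad); the robot touches nothing.
It fails at once if a stopper is lifted more than 25 mm above the platform (z of any of small_stopper_1, small_stopper_2, small_stopper_3, small_stopper_4, large_stopper in the frame of counting_tray above 0.049 m).
It fails at once if the larger stopper is moved more than 20 mm (distance of large_stopper from where it was at the start of the episode above 0.02 m).
It fails at once if a thing standing around the tray is moved more than 15 mm (distance of any of forceps, specimen_jar, tally_counter, coverslip_box_1, coverslip_box_2, petri_dish_1 from where it was at the start of the episode above 0.015 m).
It also fails if it takes over 58 s, if anything falls off the work surface, if the arm or the gripper's body presses on something with over 40 N, if the wrist force passes 120 N, or if a joint passes its speed limit or range.

## Working session

There is one attempt and no reset: what is moved stays moved. The work goes in short steps, Python scripts to look and compute and a tool call to move; the robot and the scene stay as the last step left them, time stands still between calls to the robot, and variables do not carry over. Pictures are saved under pics/ and viewed, at most 10 in all, crops included, and the job is handed in when it is done.

```bash
ls; mkdir -p pics; python3 - <<'E'
from workcell import ctrl, viewer, workorder
import cv2
for n in ("scene","side"):
    d=viewer.get_image(n); cv2.imwrite(f"pics/{n}0.png",cv2.cvtColor(d["img"],cv2.COLOR_RGB2BGR)); print(n,d["fx"],d["cx"],d["cy"],d["R"],d["t"])
print(ctrl.get_obs())
E
```

```text
pics
workcell.py
scene 434.04833407582606 273.0125739914536 202.6092718891606 [[-0.51303415 -0.85814287 -0.01966652]
 [-0.60095448  0.375447   -0.70561552]
 [ 0.61290266 -0.35018617 -0.70832194]] [405.17632047 276.9676876  648.57313469]
side 517.0584026922337 282.83922453175217 206.1176918020226 [[-0.81457838 -0.58003371 -0.00479075]
 [-0.39689028  0.56336346 -0.72463765]
 [ 0.4230132  -0.58837276 -0.68911344]] [ 521.27476854  153.8304043  1095.21776151]
{'t': 0.1, 'qpos': array([-1.25900479e+00,  4.23772646e-01,  1.63060575e+00,  9.04607609e-06,
        1.08857129e+00, -1.89929338e-02]), 'qvel': array([ 1.22386772e-03, -2.77076607e-03, -3.01428516e-03, -1.52194461e-05,
        1.86988854e-03, -4.48092554e-04]), 'joint_torque': array([-1.31409077e-03, -5.45616603e+01, -2.74325985e+01,  6.44627027e-02,
        1.88908051e-02, -4.70894884e-05]), 'ee_pos': array([ 202.87700658, -590.6588849 ,  238.97734426]), 'orientation': array([-3.09739775e+00, -5.17001654e-01,  2.98375484e-04]), 'ft_force': array([-0.94878533, -0.40850656,  0.27982964]), 'moment': array([0.0541083 , 0.00770676, 0.00221998]), 'grasp_force': 0.0, 'width': 87.9530417760587}
```

View pics/scene0.png

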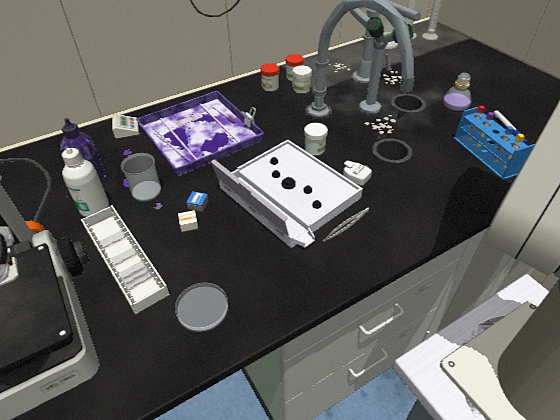

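View pics/side0.png

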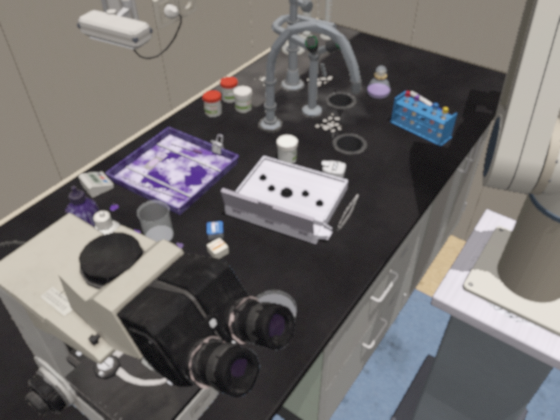

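The scene view shows the tray with its black stoppers at about (275,160), (277,174), (289,183, large), (308,190), (316,204), and the lid standing along the left side from (220,165) to (310,240). The side view agrees: stoppers at (263,178) to (320,204), lid at (228,200)–(328,230). Measuring now.

```bash
cat > h.py <<'E'
from workcell import ctrl, viewer, workorder
import cv2, numpy as np
def ray(d,uv,z):
    R,t=np.array(d["R"]),np.array(d["t"]); c=-R.T@t
    v=R.T@np.array([(uv[0]-d["cx"])/d["fx"],(uv[1]-d["cy"])/d["fy"],1]); return c+v*(z-c[2])/v[2]
def proj(d,X):
    p=np.array(d["R"])@X+d["t"]; return np.array([d["fx"]*p[0]/p[2]+d["cx"],d["fy"]*p[1]/p[2]+d["cy"]])
def stoppers(d,poly,thr=70,amin=15):
    g=d["img"].max(2); m=np.zeros(g.shape,np.uint8); cv2.fillPoly(m,[np.array(poly)],255)
    b=((g<thr)&(m>0)).astype(np.uint8); n,l,s,c=cv2.connectedComponentsWithStats(b)
    return [(c[i].round(1),s[i,4]) for i in range(1,n) if s[i,4]>=amin]
E
python3 - <<'E'
from h import *
P={"scene":[(275,148),(350,186),(315,222),(245,172)],"side":[(272,165),(340,190),(322,218),(245,190)]}
for n in P:
    d=viewer.get_image(n)
    for c,a in stoppers(d,P[n]): print(n,c,a,ray(d,c,29).round(1))
    x0,y0,x1,y1=(205,125,385,260) if n=="scene" else (215,150,365,262)
    im=cv2.resize(d["img"][y0:y1,x0:x1],None,fx=4.4 if n=="scene" else 5,fy=4.4 if n=="scene" else 5,interpolation=cv2.INTER_CUBIC)
    cv2.imwrite(f"pics/{n}1.png",cv2.cvtColor(im,cv2.COLOR_RGB2BGR))
E
```

```text
scene [273.6 160.8] 44 [640.   87.3  29. ]
scene [275.5 174. ] 44 [598.8 107.1  29. ]
scene [288.1 183. ] 121 [559.2  99.3  29. ]
scene [307.5 189.4] 51 [520.4  75.1  29. ]
scene [316.4 204.3] 53 [473.9  84.6  29. ]
side [286.1 192.3] 52 [559.6  99.   29. ]
```

View pics/scene1.png

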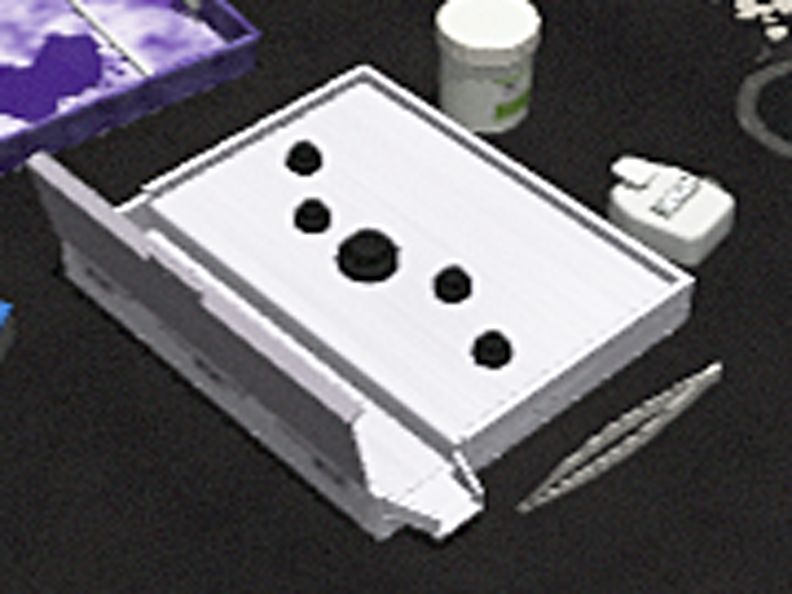

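View pics/side1.png

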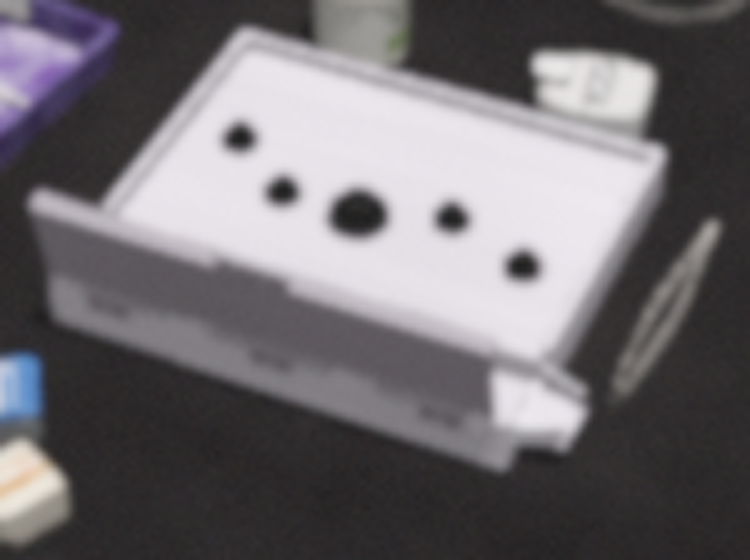

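The scene crop shows rim-back corners at crop (365,67) and (693,280), the outer wall's foot at (68,285) to (380,538), the lid near upright with its tab at (150,235)–(205,300); the side crop shows back corners at (245,30), (665,150). Fitting the tray frame.

```bash
python3 - <<'E'
from h import *
np.set_printoptions(suppress=True)
d=viewer.get_image("scene"); e=viewer.get_image("side")
S=lambda u,v:(205+u/4.4,125+v/4.4); T=lambda u,v:(215+u/5,150+v/5)
obs=[]
for nm,dd,p,z,tr in [("BL",d,S(365,66),32,(117,-110)),("BR",d,S(693,281),32,(-117,-110)),("FR0",d,S(382,540),0,(-117,96)),
  ("BL",e,T(243,27),32,(117,-110)),("BR",e,T(667,150),32,(-117,-110)),("FR0",e,T(502,470),0,(-117,96)),("FL0",e,T(55,320),0,(117,96)),("FL0",d,S(70,278),0,(117,96))]:
    X=ray(dd,p,z); print(nm,X.round(1)); obs.append((X[:2],tr))
A=np.array([o[0] for o in obs]);B=np.array([o[1] for o in obs],float)
def fit(B):
    a=A.mean(0);b=B.mean(0);U,s,V=np.linalg.svd((B-b).T@(A-a));R=V.T@np.diag([1,np.linalg.det(V.T@U.T)])@U.T
    return R,a-R@b
R,o=fit(B);print(R,o,np.degrees(np.arctan2(R[1,0],R[0,0])));print((A-(B@R.T+o)).round(1))
P=np.array([[640,87.3],[598.8,107.1],[559.2,99.3],[520.4,75.1],[473.9,84.6]])
print(((P-o)@R).round(1))
# lid tab top corner pts: triangulate both views
def tri(p,q):
    M=[];b=[]
    for dd,x in((d,p),(e,q)):
        Rr=np.array(dd["R"]);t=np.array(dd["t"]);u=(x[0]-dd["cx"])/dd["fx"];v=(x[1]-dd["cy"])/dd["fy"]
        M+= [Rr[0]-u*Rr[2],Rr[1]-v*Rr[2]];b+=[u*t[2]-t[0],v*t[2]-t[1]]
    return np.linalg.lstsq(np.array(M),np.array(b),rcond=None)[0]
for nm,p,q in(("edgeL",S(33,155),T(33,195)),("tabL",S(150,233),T(215,260)),("tabR",S(205,297),T(290,285)),("edgeR",S(357,415),T(492,368)),("jar",(0,0),(0,0))):
    if nm!="jar": X=tri(p,q);print(nm,X.round(1),((X[:2]-o)@R).round(1))
for nm,dd,p,z in(("box1",e,(214,230),22),("box2",e,(217,245),22),("box1",d,(199,197),22),("box2",d,(187,218),22),("jar",d,(316,128),62),("jar",e,(287,144),62),("cnt",d,(358,172),29),("fcA",d,S(520,508),10),("fcB",d,S(718,368),10)):
    X=ray(dd,p,z);print(nm,X.round(0),((X[:2]-o)@R).round(0))
E
```

```text
BL [685.2  20.1  32. ]
BR [457.8 -21.9  32. ]
FR0 [424.2 175.8   0. ]
BL [689.   17.7  32. ]
BR [457.7 -24.3  32. ]
FR0 [423.3 177.3   0. ]
FL0 [651.3 219.4   0. ]
FL0 [651.2 218.7   0. ]
[[ 0.98409275 -0.17765544]
 [ 0.17765544  0.98409275]] [553.70760244 104.72541027] 10.233225606716724
[[-3.2  2.8]
 [-0.3  2.4]
 [ 2.7 -2.6]
 [ 0.6  0.5]
 [-0.4 -0. ]
 [ 1.7 -1.1]
 [-0.5 -0.6]
 [-0.6 -1.3]]
[[ 81.8 -32.5]
 [ 44.8  -5.7]
 [  4.4  -6.3]
 [-38.  -23.2]
 [-82.1  -5.6]]
edgeL [645.6 230.2  90.4] [112.7 107.1]
tabL [552.5 217.1  97.9] [ 18.8 110.8]
tabR [517.5 208.5  89.2] [-17.2 108.6]
edgeR [426.2 188.2  79.9] [-110.6  104.8]
box1 [624. 291.  22.] [102. 171.]
box2 [589. 322.  22.] [ 73. 208.]
box1 [629. 279.  22.] [105. 158.]
box2 [586. 324.  22.] [ 71. 210.]
jar [656. -39.  62.] [  75. -159.]
jar [644. -25.  62.] [  66. -144.]
cnt [508. -50.  29.] [ -73. -144.]
fcA [401. 119.  10.] [-148.   41.]
fcB [421. -11.  10.] [-151.  -90.]
```

The manual's scale: shifts go in shares of 0.25 m and turns go in shares of 360 degrees. Converting my numbers, -0.12 rad / 6.2832 = -0.0191.

```bash
cat >> h.py <<'E'
a=np.radians(10.23); RT=np.array([[np.cos(a),-np.sin(a)],[np.sin(a),np.cos(a)]]); O=np.array([553.7,104.7])
def where(tgt=None):
    from scipy.spatial.transform import Rotation as Ro
    s=ctrl.get_obs(); p=s["ee_pos"]; M=Ro.from_rotvec(s["orientation"]).as_matrix(); t=(p[:2]-O)@RT
    print("t",round(s["t"],2),"tray xy",t.round(1),"tip z",round(p[2]-17,1),"toolx deg",np.degrees(np.arctan2(M[1,0],M[0,0])).round(2),"toolz",M[:,2].round(3),"F",s["ft_force"].round(1),"w",round(s["width"],1))
    if tgt: print("tool delta",(M.T@(np.r_[O+RT@np.array(tgt[:2]),tgt[2]+17]-p)).round(1))
E
python3 - <<'E'
from h import *
d=viewer.get_image("scene")
for p in [(495,165),(470,140),(318,110),(370,107),(457,103)]: print(p,ray(d,p,0).round(0))
where((-82,-40,120))
E
```

```text
(495, 165) [ 383. -358.    0.]
(470, 140) [ 479. -384.    0.]
(318, 110) [ 791. -144.    0.]
(370, 107) [ 727. -272.    0.]
(457, 103) [ 614. -485.    0.]
t 0.35 tray xy [-468.7 -622.4] tip z 222.5 toolx deg 18.95 toolz [-0.  0. -1.] F [-0.3  0.7 -0.9] w 87.9
tool delta [ 470.5 -516.9  102.7]
```

{"name": "hand_motion", "arguments": {"steps": {"segments": [[0,0,0,0,0,-0.0191],[0,0,0,0,0,-0.0191],[0,0,0,0,0,-0.0191],[0,0,0,0,0,-0.0191],[0,0,0,0,0,-0.0191]]}, "jaw": 0}}

```text
t: 0.77
ee_pos: [203.0, -591.0, 239.6]
orientation: [-2.803, -1.418, -0.0]
ft_force: [0.0, -0.4, 0.1]
width: 58.3
grasp_force: 0.0
```

{"name": "hand_motion", "arguments": {"steps": {"segments": [[0,0,0,0,0,-0.0191],[0,0,0,0,0,-0.0191],[0,0,0,0,0,-0.0191],[0,0,0,0,0,-0.0191],[0,0,0,0,0,-0.0191]]}}}

```text
t: 1.18
ee_pos: [203.0, -591.1, 239.6]
orientation: [-2.259, -2.183, 0.0]
ft_force: [0.2, 0.2, -0.2]
width: 24.3
grasp_force: 0.0
```

{"name": "hand_motion", "arguments": {"steps": {"segments": [[0,0,0,0,0,-0.0191],[0,0,0,0,0,-0.0154],[0,0,0,0,0,0]]}}}

```text
t: 1.43
ee_pos: [203.0, -591.1, 239.7]
orientation: [-2.012, -2.412, -0.0]
ft_force: [-0.3, 0.1, -1.5]
width: 4.8
grasp_force: 0.0
```

```bash
python3 -c 'from h import *; where((-82,-40,120))'
```

```text
t 1.43 tray xy [-468.7 -622.4] tip z 222.7 toolx deg 100.33 toolz [-0.  0. -1.] F [-0.3  0.1 -1.5] w 4.8
tool delta [581.7 387.8 102.7]
```

To row units: 32 mm / 250 = 0.128, 21 mm / 250 = 0.084.

{"name": "hand_motion", "arguments": {"steps": {"segments": [[0.128,0.084,0,0,0,0],[0.128,0.084,0,0,0,0],[0.128,0.084,0,0,0,0],[0.128,0.084,0,0,0,0],[0.128,0.084,0,0,0,0]]}, "quiet": true}}

```text
ok
```

{"name": "hand_motion", "arguments": {"steps": {"segments": [[0.128,0.084,0,0,0,0],[0.128,0.084,0,0,0,0],[0.128,0.084,0,0,0,0],[0.128,0.084,0,0,0,0],[0.128,0.084,0,0,0,0]]}}}

```text
t: 2.27
ee_pos: [353.8, -237.5, 240.0]
orientation: [2.021, 2.404, 0.0]
ft_force: [0.2, -0.6, 0.2]
width: 0.5
grasp_force: 0.0
```

{"name": "hand_motion", "arguments": {"steps": {"segments": [[0.128,0.084,0,0,0,0],[0.128,0.084,0,0,0,0],[0.128,0.084,0,0,0,0],[0.128,0.084,0,0,0,0],[0.128,0.084,0,0,0,0]]}, "quiet": true}}

```text
ok
```

{"name": "hand_motion", "arguments": {"steps": {"segments": [[0.1,0.084,0.08,0,0,0],[0.1,0.084,0.08,0,0,0],[0.08,0.08,0.1,0,0,0],[0.08,0.08,0.1,0,0,0]]}}}

```text
t: 3.02
ee_pos: [494.5, 41.7, 149.2]
orientation: [2.019, 2.405, 0.002]
ft_force: [0.5, -1.1, 1.0]
width: 0.5
grasp_force: 0.0
```

```bash
python3 -c 'from h import *; where((-82,-40,27))'
```

```text
t 3.02 tray xy [-69.4 -51.5] tip z 132.2 toolx deg 99.99 toolz [ 0.002  0.    -1.   ] F [ 0.5 -1.1  1. ] w 0.5
tool delta [ 11.5 -12.8 105.2]
```

To row units: 35 mm / 250 = 0.14, -13 mm / 250 = -0.052.

{"name": "hand_motion", "arguments": {"steps": {"segments": [[0.008,-0.052,0.14,0,0,0],[0,0,0.14,0,0,0],[0,0,0,0,0,0],[0,0,0,0,0,0]]}}}

```text
t: 3.35
ee_pos: [479.1, 39.6, 78.6]
orientation: [-2.017, -2.405, 0.005]
ft_force: [0.9, 0.2, -0.0]
width: 0.5
grasp_force: 0.0
```

```bash
python3 -c 'from h import *; where((-82,-40,27)); d=viewer.get_image("wrist"); cv2.imwrite("pics/w1.png",d["img"][:,:,::-1]); print([ (proj(d,np.r_[O+RT@np.array(q),30])).round(0) for q in [(-82,-5.6),(-38,-23),(4.4,-6.3)]])'
```

```text
t 3.35 tray xy [-85.  -50.8] tip z 61.6 toolx deg 100.04 toolz [-0.004 -0.    -1.   ] F [ 0.9  0.2 -0. ] w 0.5
tool delta [10.8  3.1 34.6]
[array([286., 168.]), array([362., 198.]), array([440., 169.])]
```

View pics/w1.png

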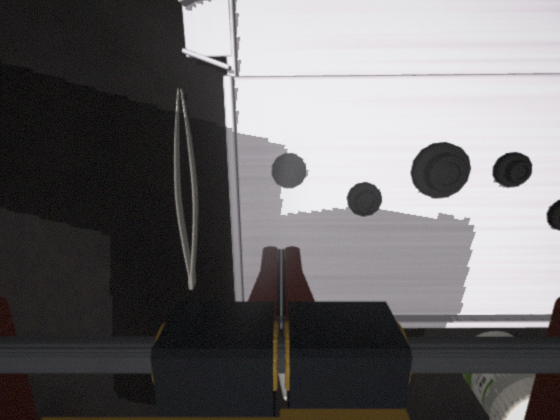

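The wrist view shows the stoppers at (289,170), (364,198) and the large one at (440,170), within 3 px of predicted (286,168), (362,198), (440,169); fingers closed at column 281. Poses confirmed, sweep the first.

To row units: 17.5 mm / 250 = 0.07, 17 mm / 250 = 0.068.

{"name": "hand_motion", "arguments": {"steps": {"segments": [[0,0.016,0.068,0,0,0],[0,0,0.07,0,0,0],[0,0,0,0,0,0],[0,0,0,0,0,0]]}}}

```text
t: 3.73
ee_pos: [485.4, 40.0, 47.0]
orientation: [2.017, 2.406, 0.002]
ft_force: [-0.2, 0.0, -0.6]
width: 0.1
grasp_force: 0.0
```

```bash
python3 -c 'from h import *; where((-81,40,27))'
```

```text
t 3.73 tray xy [-78.7 -51.5] tip z 30.0 toolx deg 100.06 toolz [ 0.002  0.    -1.   ] F [-0.2  0.  -0.6] w 0.1
tool delta [91.5 -2.6  3. ]
```

To row units: 10 mm / 250 = 0.04, 9 mm / 250 = 0.036.

{"name": "hand_motion", "arguments": {"steps": {"segments": [[0,-0.008,0.008,0,0,0],[0.04,0,0,0,0,0],[0.04,0,0,0,0,0],[0.036,0,0,0,0,0],[0.036,0,0,0,0,0]]}}}

```text
t: 4.15
ee_pos: [475.5, 78.6, 43.7]
orientation: [2.016, 2.409, 0.001]
ft_force: [-0.9, 0.1, -0.9]
width: 0.2
grasp_force: 0.1
```

{"name": "hand_motion", "arguments": {"steps": {"segments": [[0.036,0,0,0,0,0],[0.036,0,0,0,0,0],[0.036,0,0,0,0,0],[0.036,0,0,0,0,0],[0.036,0,0,0,0,0]]}}}

```text
t: 4.57
ee_pos: [467.4, 122.6, 43.1]
orientation: [-2.016, -2.409, 0.0]
ft_force: [-0.6, 0.2, 0.3]
width: 0.5
grasp_force: 0.0
```

{"name": "hand_motion", "arguments": {"steps": {"segments": [[0.032,0,0,0,0,0],[0,0,0,0,0,0],[0,0,0,0,0,0]]}}}

```text
t: 4.82
ee_pos: [466.1, 130.0, 43.1]
orientation: [-2.015, -2.41, 0.0]
ft_force: [0.7, 1.0, -0.3]
width: 0.2
grasp_force: 0.0
```

```bash
python3 - <<'E'
from h import *
where((-81,40,27)); d=viewer.get_image("wrist"); cv2.imwrite("pics/w2.png",d["img"][:,:,::-1])
E
```

```text
t 4.82 tray xy [-81.7  40.4] tip z 26.1 toolx deg 100.2 toolz [-0. -0. -1.] F [ 0.7  1.  -0.3] w 0.2
tool delta [-0.4  0.7 -0.9]
```

View pics/w2.png

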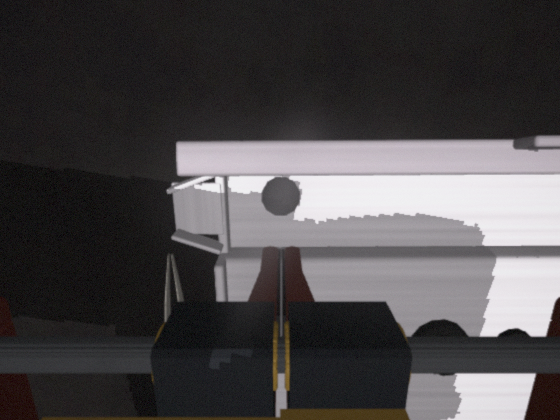

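Stopper 1 lies in the trough at (281,196), between the platform edge (row ~248) and the lid. Next, lane -38.

To row units: -34 mm / 250 = -0.136, 14.5 mm / 250 = 0.058.

{"name": "hand_motion", "arguments": {"steps": {"segments": [[0,0,-0.12,0,0,0],[-0.132,0.058,0,0,0,0],[-0.132,0.058,0,0,0,0],[-0.136,0.0588,0,0,0,0],[0,0,0,0,0,0]]}, "quiet": true}}

```text
ok
```

{"name": "hand_motion", "arguments": {"steps": {"segments": [[0,0,0.06,0,0,0],[0,0,0.056,0,0,0],[0,0,0,0,0,0],[0,0,0,0,0,0]]}}}

```text
t: 5.62
ee_pos: [525.9, 38.6, 43.6]
orientation: [-2.016, -2.407, 0.002]
ft_force: [-0.5, -0.1, -0.7]
width: 0.6
grasp_force: 0.0
```

```bash
python3 -c 'from h import *; where((-38,40,27))'
```

```text
t 5.62 tray xy [-39.1 -60.1] tip z 26.6 toolx deg 100.11 toolz [-0.002 -0.    -1.   ] F [-0.5 -0.1 -0.7] w 0.6
tool delta [100.1   0.9  -0.3]
```

To row units: 10 mm / 250 = 0.04, 9 mm / 250 = 0.036.

{"name": "hand_motion", "arguments": {"steps": {"segments": [[0.04,0.002,0,0,0,0],[0.04,0.002,0,0,0,0],[0.036,0,0,0,0,0],[0.036,0,0,0,0,0],[0.036,0,0,0,0,0]]}, "quiet": true}}

```text
ok
```

{"name": "hand_motion", "arguments": {"steps": {"segments": [[0.036,0,0,0,0,0],[0.036,0,0,0,0,0],[0.036,0,0,0,0,0],[0.036,0,0,0,0,0],[0.036,0,0,0,0,0]]}, "quiet": true}}

```text
ok
```

{"name": "hand_motion", "arguments": {"steps": {"segments": [[0.032,0,0,0,0,0],[0,0,0,0,0,0],[0,0,0,0,0,0]]}}}

```text
t: 6.7
ee_pos: [510.1, 137.8, 44.1]
orientation: [-2.015, -2.41, 0.0]
ft_force: [0.4, -0.6, -0.9]
width: 0.2
grasp_force: 0.0
```

{"name": "hand_motion", "arguments": {"steps": {"segments": [[0,0,-0.12,0,0,0],[-0.112,0.112,0,0,0,0],[-0.112,0.112,0,0,0,0],[-0.116,0.108,0,0,0,0],[0,0,0,0,0,0]]}, "quiet": true}}

```text
ok
```

{"name": "hand_motion", "arguments": {"steps": {"segments": [[0,0,0,0,0,0],[0,0,0.06,0,0,0],[0,0,0.056,0,0,0],[0,0,0,0,0,0],[0,0,0,0,0,0]]}}}

```text
t: 7.53
ee_pos: [605.0, 68.7, 43.9]
orientation: [-2.014, -2.408, 0.004]
ft_force: [-0.5, -0.1, 0.2]
width: 0.3
grasp_force: 0.0
```

```bash
python3 -c 'from h import *; where((45,40,27))'
```

```text
t 7.53 tray xy [ 44.1 -44.5] tip z 26.9 toolx deg 100.18 toolz [-0.003 -0.    -1.   ] F [-0.5 -0.1  0.2] w 0.3
tool delta [84.5  0.8 -0. ]
```

Then the last lane (82, -32.5): start at y -70.

{"name": "hand_motion", "arguments": {"steps": {"segments": [[0.04,0.004,0,0,0,0],[0.036,0,0,0,0,0],[0.036,0,0,0,0,0],[0.036,0,0,0,0,0],[0.036,0,0,0,0,0]]}, "quiet": true}}

```text
ok
```

{"name": "hand_motion", "arguments": {"steps": {"segments": [[0.036,0,0,0,0,0],[0.036,0,0,0,0,0],[0.036,0,0,0,0,0],[0.036,0,0,0,0,0],[0.012,0,0,0,0,0]]}, "quiet": true}}

```text
ok
```

{"name": "hand_motion", "arguments": {"steps": {"segments": [[0,0,0,0,0,0],[0,0,-0.12,0,0,0],[-0.144,0.048,0,0,0,0],[-0.148,0.052,0,0,0,0],[-0.148,0.048,0,0,0,0]]}, "quiet": true}}

```text
ok
```

{"name": "hand_motion", "arguments": {"steps": {"segments": [[0,0,0,0,0,0],[0,0,0.06,0,0,0],[0,0,0.056,0,0,0],[0,0,0,0,0,0],[0,0,0,0,0,0]]}}}

```text
t: 9.2
ee_pos: [646.5, 51.4, 43.9]
orientation: [-2.013, -2.408, 0.005]
ft_force: [-0.2, -1.0, -0.9]
width: 0.1
grasp_force: 0.0
```

```bash
python3 -c 'from h import *; where((82,40,27))'
```

```text
t 9.2 tray xy [ 81.9 -68.9] tip z 26.9 toolx deg 100.21 toolz [-0.004 -0.    -1.   ] F [-0.2 -1.  -0.9] w 0.1
tool delta [1.089e+02 1.000e-01 0.000e+00]
```

To row units: 10 mm / 250 = 0.04, 9 mm / 250 = 0.036.

{"name": "hand_motion", "arguments": {"steps": {"segments": [[0.04,0,0,0,0,0],[0.04,0,0,0,0,0],[0.036,0,0,0,0,0],[0.036,0,0,0,0,0],[0.036,0,0,0,0,0]]}, "quiet": true}}

```text
ok
```

{"name": "hand_motion", "arguments": {"steps": {"segments": [[0.036,0,0,0,0,0],[0.036,0,0,0,0,0],[0.036,0,0,0,0,0],[0.036,0,0,0,0,0],[0.036,0,0,0,0,0]]}, "quiet": true}}

```text
ok
```

{"name": "hand_motion", "arguments": {"steps": {"segments": [[0.036,0,0,0,0,0],[0.032,0,0,0,0,0],[0,0,0,0,0,0],[0,0,0,0,0,0]]}}}

```text
t: 10.37
ee_pos: [629.4, 158.2, 46.1]
orientation: [-2.015, -2.41, 0.0]
ft_force: [-0.8, 0.0, 0.4]
width: 0.2
grasp_force: 0.0
```

{"name": "hand_motion", "arguments": {"steps": {"segments": [[0,0,-0.14,0,0,0],[-0.08,-0.112,-0.06,0,0,0],[-0.08,-0.112,-0.06,0,0,0],[-0.08,-0.112,-0.06,0,0,0],[0,0,0,0,0,0]]}}}

```text
t: 10.78
ee_pos: [553.8, 80.4, 127.9]
orientation: [-2.018, -2.406, 0.003]
ft_force: [0.0, -0.2, -0.1]
width: 0.6
grasp_force: 0.0
```

```bash
python3 - <<'E'
from h import *
where((0,40,120)); d=viewer.get_image("wrist"); cv2.imwrite("pics/w3.png",d["img"][:,:,::-1])
E
```

```text
t 10.78 tray xy [ -4.2 -23.9] tip z 110.9 toolx deg 100.02 toolz [-0.002 -0.001 -1.   ] F [ 0.  -0.2 -0.1] w 0.6
tool delta [63.9  4.  -9.1]
```

View pics/w3.png

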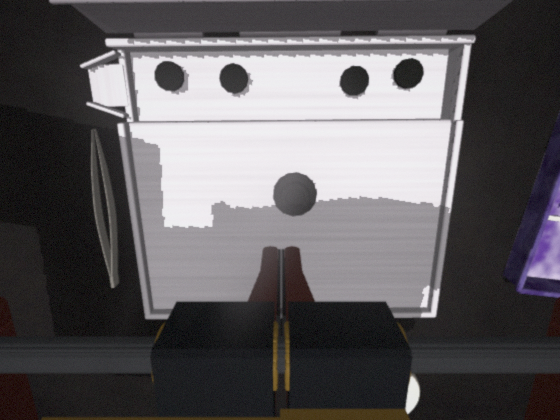

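All four small stoppers lie in the trough at (170,76), (234,78), (354,81), (408,73); the large one (295,194) is in place. The lid still stands at the top. Go over it and down behind it.

To row units: 41 mm / 250 = 0.164, -30 mm / 250 = -0.12.

{"name": "hand_motion", "arguments": {"steps": {"segments": [[0,0,-0.12,0,0,0],[0.164,0.004,0,0,0,0],[0.164,0.004,0,0,0,0],[0.164,0.004,0,0,0,0],[0.164,0.004,0,0,0,0]]}}}

```text
t: 11.25
ee_pos: [532.9, 247.9, 156.1]
orientation: [2.018, 2.408, 0.001]
ft_force: [1.0, -0.2, -0.2]
width: 0.7
grasp_force: 0.0
```

{"name": "hand_motion", "arguments": {"steps": {"segments": [[0.04,0,0,0,0,0],[0,0,0,0,0,0],[0,0,0,0,0,0]]}, "quiet": true}}

```text
ok
```

```bash
python3 - <<'E'
from h import *
where((0,150,78)); d=viewer.get_image("scene"); im=cv2.resize(d["img"][90:270,190:400],None,fx=3.3,fy=3.3,interpolation=cv2.INTER_CUBIC); cv2.imwrite("pics/s4.png",im[:,:,::-1])
E
```

```text
t 11.5 tray xy [  4.3 153.1] tip z 138.6 toolx deg 100.24 toolz [-0.    -0.001 -1.   ] F [-0.2  0.1  0.7] w 0.5
tool delta [-3.1 -4.3 60.7]
```

View pics/s4.png

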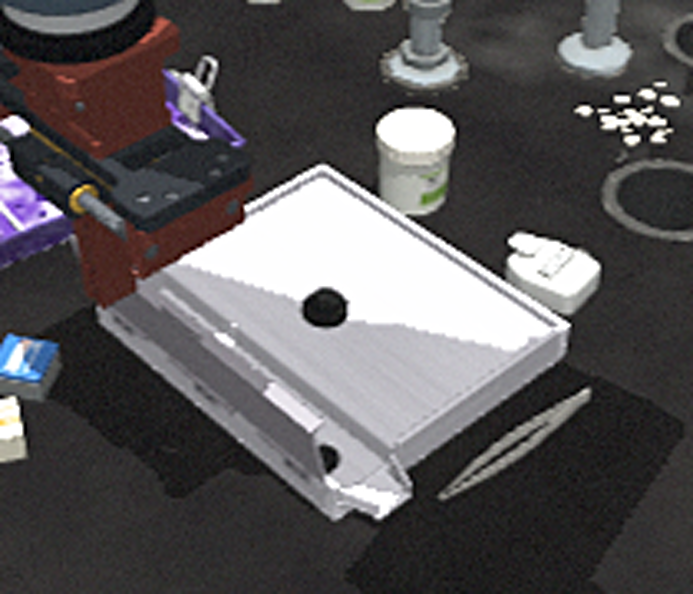

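The platform holds only the large stopper; the fingers are beyond the upright lid. Down behind it, then fold it over along an arc.

To row units: 30 mm / 250 = 0.12, -4 mm / 250 = -0.016.

{"name": "hand_motion", "arguments": {"steps": {"segments": [[0,-0.016,0.12,0,0,0],[0,0,0.12,0,0,0],[0,0,0,0,0,0],[0,0,0,0,0,0]]}}}

```text
t: 11.88
ee_pos: [526.2, 253.1, 95.1]
orientation: [-2.018, -2.406, 0.006]
ft_force: [-0.1, -0.2, 0.4]
width: 0.5
grasp_force: 0.0
```

{"name": "hand_motion", "arguments": {"steps": {"segments": [[-0.04,0,0,0,0,0],[-0.04,0,0,0,0,0],[-0.04,0,0,0,0,0],[-0.04,0,0,0,0,0],[-0.036,0,0.004,0,0,0]]}}}

```text
t: 12.3
ee_pos: [536.5, 205.8, 96.4]
orientation: [2.017, 2.408, 0.003]
ft_force: [0.5, 1.0, 0.6]
width: 0.4
grasp_force: 0.7
```

{"name": "hand_motion", "arguments": {"steps": {"segments": [[-0.032,0,0.008,0,0,0],[-0.024,0,0.012,0,0,0],[-0.024,0,0.012,0,0,0],[0,0,0,0,0,0],[0,0,0,0,0,0]]}}}

```text
t: 12.72
ee_pos: [538.5, 186.7, 86.6]
orientation: [-2.017, -2.408, 0.002]
ft_force: [0.2, -0.3, -0.5]
width: 0.3
grasp_force: 0.0
```

```bash
python3 -c 'from h import *; where((0,72,61))'
```

```text
t 12.72 tray xy [-0.4 83.4] tip z 69.6 toolx deg 100.11 toolz [-0.001 -0.    -1.   ] F [ 0.2 -0.3 -0.5] w 0.3
tool delta [-11.4   0.4   8.6]
```

To row units: -6 mm / 250 = -0.024, -5 mm / 250 = -0.02.

{"name": "hand_motion", "arguments": {"steps": {"segments": [[-0.024,0,0.016,0,0,0],[-0.02,0,0.02,0,0,0],[-0.012,0,0.024,0,0,0],[-0.012,0,0.024,0,0,0],[-0.004,0,0.02,0,0,0]]}}}

```text
t: 13.13
ee_pos: [542.0, 169.0, 60.3]
orientation: [-2.017, -2.409, 0.001]
ft_force: [0.9, -1.1, 1.6]
width: 0.7
grasp_force: 0.3
```

{"name": "hand_motion", "arguments": {"steps": {"segments": [[-0.004,0,0.016,0,0,0],[0,0,0.008,0,0,0],[0,0,0.008,0,0,0],[0,0,0.006,0,0,0],[0,0,0,0,0,0]]}}}

```text
t: 13.55
ee_pos: [542.1, 168.4, 52.8]
orientation: [-2.016, -2.409, 0.001]
ft_force: [-4.8, -3.2, 12.3]
width: 0.6
grasp_force: 6.2
```

```bash
python3 -c 'from h import *; where((0,63,35.5))'
```

```text
t 13.55 tray xy [-0.1 64.8] tip z 35.8 toolx deg 100.16 toolz [-0.001 -0.    -1.   ] F [-4.8 -3.2 12.3] w 0.6
tool delta [-1.8  0.1  0.3]
```

To row units: 1 mm / 250 = 0.004.

{"name": "hand_motion", "arguments": {"steps": {"segments": [[0,0,0.004,0,0,0],[0,0,0,0,0,0],[0,0,0,0,0,0],[0,0,0,0,0,0]]}}}

```text
t: 13.88
ee_pos: [542.1, 168.4, 52.6]
orientation: [2.016, 2.409, -0.001]
ft_force: [-5.9, -3.7, 22.1]
width: 0.6
grasp_force: 10.9
```

{"name": "hand_motion", "arguments": {"steps": {"segments": [[0,0,-0.04,0,0,0],[0,0,-0.12,0,0,0],[-0.08,0,-0.14,0,0,0],[-0.16,0,0,0,0,0],[-0.16,0,0,0,0,0]]}}}

```text
t: 14.3
ee_pos: [561.6, 70.3, 128.3]
orientation: [2.01, 2.41, 0.006]
ft_force: [0.4, 0.1, -0.5]
width: 0.7
grasp_force: 0.0
```

{"name": "hand_motion", "arguments": {"steps": {"segments": [[-0.16,0,0,0,0,0],[0,0,0,0,0,0],[0,0,0,0,0,0]]}, "quiet": true}}

```text
ok
```

```bash
python3 - <<'E'
from h import *
where(); d=viewer.get_image("scene"); e=viewer.get_image("side")
im=np.hstack([cv2.resize(x["img"][a:a+150,b:b+190],None,fx=2.1,fy=2.1,interpolation=cv2.INTER_CUBIC) for x,a,b in((d,120,200),(e,130,190))]); cv2.imwrite("pics/s5.png",im[:,:,::-1])
E
```

```text
t 14.55 tray xy [ -0.1 -77. ] tip z 108.9 toolx deg 99.93 toolz [ 0.001  0.    -1.   ] F [-0.6  0.7 -0.2] w 0.3
```

View pics/s5.png

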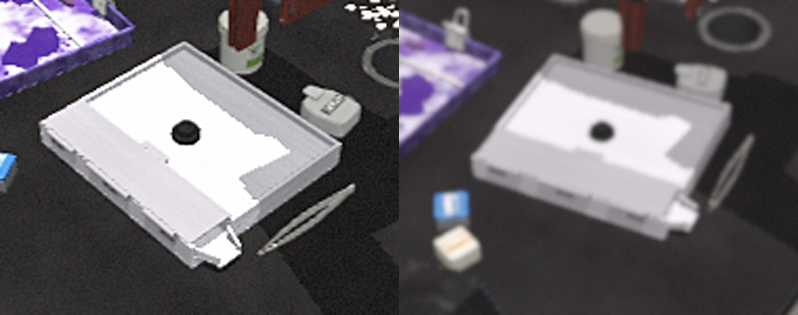

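The lid lies flat over the trough in both views (22 N pressed at tip z = 35.6, against the nominal 35.5), the large stopper is in place at (186,132), and the arm is clear.

```bash
python3 -c 'from workcell import ctrl, viewer, workorder; print(workorder.close_job())'
```

```text
the job is handed in; nothing more can be done
None
```

The job is handed in at about 14.5 s: all four small stoppers are in the trough, the lid is pressed shut, and the large stopper and the things around the tray look undisturbed in the last pictures; the hand-in returned no verdict.

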